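# Sort a fallen bottle and a sample tube on the lab bench

### The arm

A 7-joint arm with a two-finger parallel gripper is mounted at the origin on the work surface. World frame = base frame: x ahead of the robot, y to its left, z up, the work surface at z = 0. Lengths are in m, angles in rad, forces in N, time in s.
With the tool pointing down it reaches from about 0.425 to 0.95 m from the base axis. Payload 4.7 kg.
Tool frame: the origin (TCP) lies between the finger pads; the fingertips stand 25 mm ahead of it and the grasp point (between the pads) lies 6 mm ahead of it; z points along the fingers, y is the line along which they close (so a half turn about z gives the same grasp; the last joint's range is limited). The gripper opens to 85 mm and grips with 20 to 120 N. Pads are 22 mm wide; open, the fingers measure 114 mm over their backs; the gripper's body (76 mm by 85 mm) begins 54 mm behind the grasp point. The pads swing forward as they close: fully open they stand 13 mm farther back than shut.
Start: joints at [-1.194, 0.469, -0.049, 1.532, 0.024, 1.141, -0.082], TCP at [0.266, 0.62, 0.256] pointing down, gripper open.
Joint ranges: [-2.59, 2.59], [-0.33, 1.99], [-1.39, 1.29], [0.1, 2.45], [-1.04, 4.18], [0.21, 1.99], [-2.66, 2.66]. Speed limits (rad/s): [2.57, 2.57, 3.14, 3.14, 3.14, 3.14, 3.14].

### API

Orientations are given as a 3x3 rotation matrix whose columns are the frame's x, y, z axes.
In Python, from rig import * gives the robot as it stands. Calls block until the motion is done:
- movep(position, orientation): joint-space move of the TCP to a pose.
- move_l(position, attitude=None, feed=0.15, until_force=None): straight line of the TCP; attitude=None keeps the orientation; feed is the mean speed in m/s. With until_force (N) it stops when the force on the tool has changed by that much, and returns True; else False.
- move_joints(angles): joint-space move.
- command_gripper(opening, newtons=None): finger opening in m; newtons is the grip in N (None keeps the last); returns when the fingers have stopped.
- sleep(seconds).
- inverse_kinematics(position, orientation): joint angles nearest the present ones, or None.
- sense(): the state.
- camera(name): name is "scene" or "top"; returns (picture, depth): 420x560x3 uint8, red, green, blue; 420x560 float32, m along the optical axis (not along the pixel's ray), 0 where there is no reading.
- camera_params(name): a dict with "K" (3x3 intrinsics, pixels), "position" and "rotation" of the camera in the world. Camera axes: x right, y down, z forward; pixel columns grow to the right and rows downward; lengths in m; the calibration is good to about 2 mm. A picture is of the moment at which its call begins. camera_params takes no time and is no camera call.
A pose or a line that the arm cannot do raises Unreachable and nothing moves.
- finish_job(): hands the job in; it is judged then, once.
The state is a dict: "time_s": time; "joint_pos": joint angles; "qd": joint speeds; "joint_efforts": joint torques, N m; "position": TCP position; "tcp_rot": TCP orientation; "wrist_force": force on the tool from outside, world axes, zero at the start; "ft_torque": the same for the moment, N m; "finger_gap": finger opening in m; "gripper_force": force on a finger pad.
Only numpy, scipy, OpenCV 4.12 (cv2) and the standard library are available. Lean on these libraries where they do the work, as an engineer would, in place of code of your own. Each camera call takes 0.05 s, during which the arm holds its last target. There are 200 camera calls.

### The job

Clear the lab bench by sorting what lies loose on it. First stand the fallen amber bottle upright on the cork mat and let go of it, then put it, standing upright on the floor of the grey crate, with the other amber bottle; also lay the loose blue-capped tube wholly inside the white tray that holds the other tube (the tube may go before or after the bottle). Do not drop the bottle or the tube, and leave the flask, the timer and the marker alone.

Things in the scene. Friction and masses are not known exactly. Their poses are not given: they have to be found in the camera images.
- bottle: loose square amber bottle, round orange cap, 130 mm long, body 46 x 46 mm, 0.2 kg, lying at the start. x axis: base to cap (up when it stands upright). Origin: mid-length, on the face underneath at the start (centre line 23 mm up its z). Along x: body -65 to +30 mm, neck (30 mm diameter) to +39 mm, cap (36 mm diameter) to +65 mm
- bottle_base (a point): centre of the bottle's square bottom face
- bottle_cap (a point): centre of the flat top of the bottle's cap
- tube: loose clear conical tube, hexagonal blue cap, 118 mm long, 0.06 kg, lying at the start. x axis: tip to cap. Origin: mid-length, on the side underneath at the start (centre line 16 mm up its z). Along x: cone -59 to -37 mm, body (32 mm diameter) to +43 mm, cap (32 mm across flats, 37 mm across corners) to +59 mm
- tube_tip (a point): the tube's pointed end, on its centre line
- tube_cap (a point): centre of the tube's cap end face
- mat: square cork mat fixed to the bench, 150 x 150 x 4 mm, origin at the centre of its underside, z up
- crate: open grey metal crate fixed to the bench, for bottles; outside 110 mm (its x) by 180 mm (its y), 65 mm high, walls and floor 5 mm; origin at the centre of its underside, z up. A fixed amber bottle like the loose one stands in it, centred at y = +53 mm, its cap top 135 mm above the bench
- crate_free (a point): middle of the free part of the crate's floor (on the floor's upper face, crate y = -35 mm); axes as the crate's. Free floor: 100 mm in x, from y = -85 to +30 mm in the crate's frame
- tray: open white plastic tray fixed to the bench, for tubes; outside 140 mm (its x) by 160 mm (its y), 45 mm high, walls and floor 5 mm; origin at the centre of its underside, z up. A fixed tube like the loose one lies in it along its y axis, centred at x = +45 mm
- tray_free (a point): middle of the free part of the tray's floor (on the floor's upper face, tray x = -18 mm); axes as the tray's. Free floor: from x = -65 to +26 mm in the tray's frame, 150 mm in y
- flask: bystander: standing conical glass flask, 80 mm wide at the foot, 110 mm high, origin at the centre of its underside
- timer: bystander: white lab timer lying flat, 60 x 80 x 22 mm, origin at the centre of its underside
- marker: bystander: white marker pen with a green cap lying flat along its x axis, 132 mm long, 16 mm thick, origin on its underside near its middle

How it is judged:
On the way:
1. the bottle stands upright (within 0.12 rad) on the cork mat (base centre within 80 mm of the mat's centre along each mat axis), at rest and let go (x of bottle_base in the frame of mat between -0.08 and 0.08 m and y of bottle_base in the frame of mat between -0.08 and 0.08 m and z of bottle_base in the frame of mat below 0.012 m and angle between bottle's own x axis and vertical below 0.12 rad and contact force between the fingers and bottle below 0.1 N and linear speed of bottle below 0.03 m/s), for 0.2 s.
At the end, for the whole second after the job is handed in: The bottle stands upright (within 0.12 rad) on the crate's floor (base less than 10 mm above it), and both ends of the tube are inside the tray's walls, below 65 mm above the bench; both are let go and at rest (x of bottle_base in the frame of crate between -0.05 and 0.05 m and y of bottle_base in the frame of crate between -0.085 and 0.085 m and z of bottle_base in the frame of crate below 0.015 m and angle between bottle's own x axis and vertical below 0.12 rad and contact force between the fingers and bottle below 0.1 N and linear speed of each of bottle, tube below 0.03 m/s and x of tube_tip in the frame of tray between -0.067 and 0.067 m and y of tube_tip in the frame of tray between -0.077 and 0.077 m and z of each of tube_tip, tube_cap in the frame of tray below 0.065 m and x of tube_cap in the frame of tray between -0.067 and 0.067 m and y of tube_cap in the frame of tray between -0.077 and 0.077 m and contact force between the fingers and tube below 0.1 N); the robot touches nothing.
It fails at once if the flask was pushed away or knocked over (shifted more than 40 mm or tilted more than 0.5 rad) (distance of flask from where it was at the start of the episode above 0.04 m or angle between flask's own z axis and vertical above 0.5 rad).
It fails at once if the timer was pushed away or knocked over (shifted more than 40 mm or tilted more than 0.5 rad) (distance of timer from where it was at the start of the episode above 0.04 m or angle between timer's own z axis and vertical above 0.5 rad).
It fails at once if the marker was pushed away or knocked over (shifted more than 40 mm or tilted more than 0.5 rad) (distance of marker from where it was at the start of the episode above 0.04 m or angle between marker's own z axis and vertical above 0.5 rad).
It fails at once if the bottle was dropped or thrown: faster than 0.8 m/s (a fall of about 33 mm) while not in the fingers (contact force between the fingers and bottle below 0.1 N and linear speed of bottle above 0.8 m/s).
It fails at once if the tube was dropped or thrown: faster than 0.8 m/s (a fall of about 33 mm) while not in the fingers (contact force between the fingers and tube below 0.1 N and linear speed of tube above 0.8 m/s).
It also fails if it takes over 72 s, if anything falls off the work surface, if the arm or the gripper's body presses on something with over 40 N, if the wrist force passes 120 N, or if a joint passes its speed limit or range.

## Working session

There is one attempt and no reset: what is moved stays moved. The work goes in short steps, each a Python script; the robot and the scene stay as the last script left them, time stands still between calls to the robot, and variables do not carry over. Pictures are saved under pics/ and viewed, at most 10 in all, crops included, and the job is handed in when it is done.

```bash
ls; mkdir -p pics; python3 - <<'E'
from rig import *
import cv2,numpy as np
for n in("scene","top"):
    p,d=camera(n); cv2.imwrite(f"pics/{n}0.png",p[:,:,::-1]); np.save(n+"0.npy",d)
    c=camera_params(n); print(n,c["K"],c["position"],c["rotation"])
E
```

```text
pics
scene [[417.10244782   0.         287.74810558]
 [  0.         417.10244782 211.0598944 ]
 [  0.           0.           1.        ]] [0.92438205 0.56945107 1.14429748] [[-0.84211176  0.45532281 -0.2890137 ]
 [ 0.53926282  0.70437956 -0.46156802]
 [-0.0065871  -0.5445462  -0.83870498]]
top [[508.66872558   0.         283.64095448]
 [  0.         508.66872558 207.38682769]
 [  0.           0.           1.        ]] [ 0.3711231  -0.02887638  1.4315932 ] [[-0.02109735 -0.99440414  0.10351479]
 [-0.99976245  0.0215503   0.00325911]
 [-0.00547165 -0.10342144 -0.99462258]]
```

View pics/top0.png

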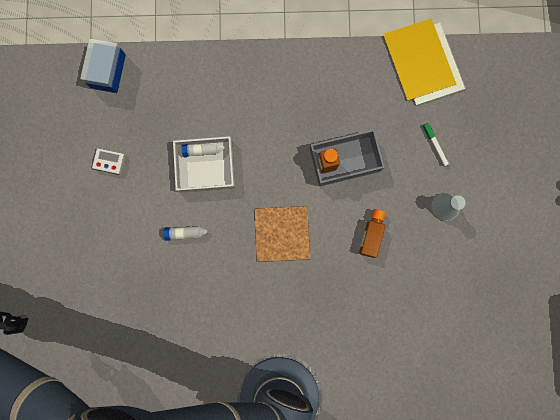

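View pics/scene0.png

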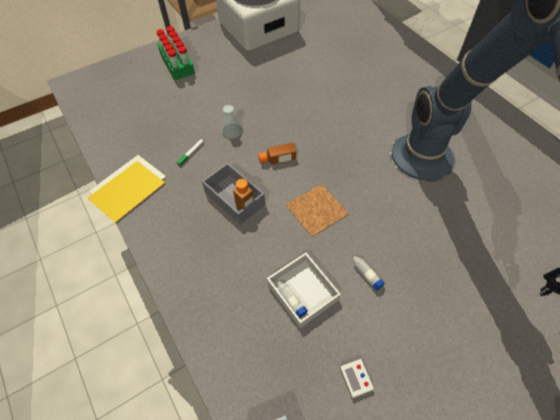

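Top view: the fallen bottle runs from its base at (371,255) to its cap at (378,214). The tube runs from its cap at (166,233) to its tip at (207,232). The mat is at (283,234), the crate at (346,158) with its bottle at (330,160), the tray at (204,164) and the flask at (447,207). I'll measure these from depth.

```bash
cat > h.py <<'E'
from rig import *
import cv2,numpy as np
def cloud(n,d):
    c=camera_params(n);K=c["K"];v,u=np.mgrid[:d.shape[0],:d.shape[1]]
    P=np.dstack([(u-K[0,2])/K[0,0]*d,(v-K[1,2])/K[1,1]*d,d])
    return P@np.array(c["rotation"]).T+np.array(c["position"])
def rect(p): 
    return [np.round(q,4).tolist() if not np.isscalar(q) else round(q,1) for q in cv2.minAreaRect((p[:,:2]).astype(np.float32))]
def proj(n,p):
    c=camera_params(n);q=c["K"]@(np.array(c["rotation"]).T@(np.array(p)-c["position"]));return q[:2]/q[2]
E
python3 - <<'E'
from h import *
T=cloud("top",np.load("top0.npy"));S=cloud("scene",np.load("scene0.npy"))
it=cv2.imread("pics/top0.png");isc=cv2.imread("pics/scene0.png")
ht=cv2.cvtColor(it,cv2.COLOR_BGR2HSV);hs=cv2.cvtColor(isc,cv2.COLOR_BGR2HSV)
def sel(P,img,c,r,zl,zh,hsv=None):
    m=(np.hypot(P[...,0]-c[0],P[...,1]-c[1])<r)&(P[...,2]>zl)&(P[...,2]<zh)
    if hsv is not None: m&=cv2.inRange(img,hsv[0],hsv[1])>0
    return P[m]
def at(u,v):return T[v,u]
cs={k:at(*p) for k,p in dict(bottle=(374,236),tube=(186,233),mat=(283,234),crate=(355,158),tray=(204,170),flask=(445,208)).items()}
for k,v in cs.items(): print(k,v.round(3))
for nm,P,h in(("top",T,ht),("scene",S,hs)):
    print(nm,"bench z",np.median(P[230:250,300:340,2] if nm=="top" else P[250:270,230:260,2]))
    for k,zl,zh,r in(("bottle",.012,.07,.1),("tube",.01,.06,.085),("crate",.055,.072,.13),("tray",.038,.052,.12),("flask",.02,.13,.07)):
        p=sel(P,h,cs[k],r,zl,zh);print(k,len(p),rect(p),"zmax",np.percentile(p[:,2],98).round(4))
    am=sel(P,h,cs["crate"],.14,.08,.16); print("std bottle",am.mean(0).round(3),rect(am[am[:,2]>.125]))
    p=sel(P,h,cs["mat"],.12,-.01,.015,((5,90,60),(25,255,255)));print("mat",len(p),rect(p))
    for k,lo,hi in(("bottle",(3,215,120),(14,255,255)),):
        p=sel(P,h,cs[k],.1,.01,.07,((3,120,60),(14,255,255)));a,b,_=rect(p),0,0
    p=sel(P,h,cs["tube"],.085,.01,.06,((100,140,30),(130,255,255)));print("bluecap",p.mean(0).round(4),rect(p))
    b=sel(P,h,cs["bottle"],.1,.012,.07); 
E
python3 - <<'E'
import cv2
a=cv2.imread("pics/top0.png")[195:270,340:480];b=cv2.imread("pics/scene0.png")[95:220,190:310]
import numpy as np
a=cv2.resize(a,(700,375),interpolation=2);cv2.imwrite("pics/crop1.png",a)
E
```

```text
bottle [ 0.432 -0.268  0.05 ]
tube [0.451 0.245 0.035]
mat [ 0.445 -0.021 -0.003]
crate [ 0.656 -0.23   0.006]
tray [0.632 0.201 0.001]
flask [ 0.502 -0.459  0.067]
top bench z -0.00014548643043998943
bottle 799 [[0.4415, -0.2694], [0.0469, 0.1297], 73.3] zmax 0.0508
tube 481 [[0.4574, 0.2498], [0.0478, 0.1242], 12.1] zmax 0.0363
crate 511 [[0.6517, -0.2006], [0.112, 0.1813], 12.5] zmax 0.0702
tray 517 [[0.6443, 0.1976], [0.1422, 0.1614], 3.5] zmax 0.0499
flask 577 [[0.5106, -0.4714], [0.0707, 0.0603], 13.1] zmax 0.114
std bottle [ 0.635 -0.146  0.116] [[0.6391, -0.1489], [0.034, 0.0339], 0.4]
mat 2833 [[0.4471, -0.0175], [0.1501, 0.1502], 1.3]
bluecap [0.452  0.3023 0.0279] [[0.4526, 0.302], [0.0354, 0.0156], 4.3]
scene bench z -0.0004714925365112421
bottle 529 [[0.4449, -0.2658], [0.0501, 0.1297], 72.6] zmax 0.049
tube 417 [[0.4585, 0.2545], [0.0361, 0.117], 4.1] zmax 0.0351
crate 455 [[0.6544, -0.199], [0.1135, 0.1854], 12.1] zmax 0.0697
tray 514 [[0.6453, 0.1991], [0.1428, 0.1627], 3.2] zmax 0.0486
flask 369 [[0.5159, -0.4667], [0.0708, 0.0539], 0.1] zmax 0.1117
std bottle [ 0.645 -0.138  0.111] [[0.6428, -0.1456], [0.0326, 0.0362], 10.4]
mat 1768 [[0.4457, -0.0177], [0.1553, 0.1565], 1.1]
bluecap [0.4576 0.3061 0.0281] [[0.4548, 0.3051], [0.0332, 0.0147], 0.3]
```

View pics/crop1.png

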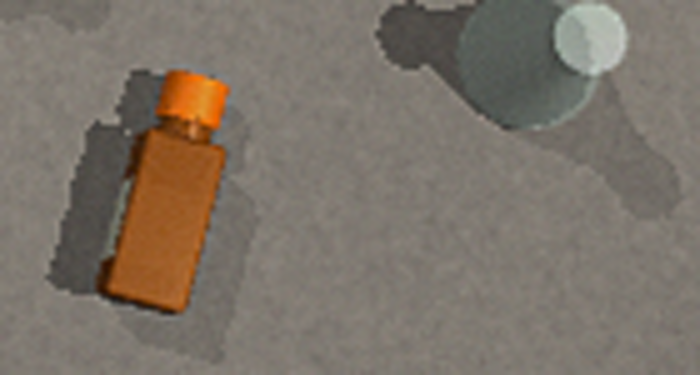

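The crop confirms the bottle lies cap-away from the robot at about -17°, with the flask well clear. Next I check reachability for the tilted grasp and the upright placing.

```bash
cat >> h.py <<'E'
def rot(z,y):
    z=np.array(z,float);z/=np.linalg.norm(z);y=np.array(y,float);y-=z*(z@y);y/=np.linalg.norm(y)
    return np.column_stack([np.cross(y,z),y,z])
def down(ydeg): t=np.radians(ydeg);return rot([0,0,-1],[np.cos(t),np.sin(t),0])
def lean(hdg,a,s):  # tool in the vertical plane of heading hdg, elevation: a=0 down .. 90 horizontal outward
    h=np.radians(hdg);b=np.array([np.cos(h),np.sin(h),0]);a=np.radians(a)
    return rot(b*np.sin(a)-np.array([0,0,1])*np.cos(a),s*np.array([-b[1],b[0],0]))
B=np.array([.4432,-.2676]);BH=-17.;TB=np.array([.458,.2525]);TH=94.
MAT=np.array([.4465,-.0176]);CR=np.array([.653,-.1998]);CA=12.3;TR=np.array([.6448,.1984]);TA=3.3
def loc(o,ang,x,y): t=np.radians(ang);return o+np.array([np.cos(t)*x-np.sin(t)*y,np.sin(t)*x+np.cos(t)*y])
E
python3 - <<'E'
from h import *
s=sense();print(s["position"],np.round(s["tcp_rot"],2).tolist())
ik=lambda p,R:(lambda q:None if q is None else np.round(q,2).tolist())(inverse_kinematics(np.array(p),R))
for yd in(TH-90,TH+90): print("tube",yd,ik([*TB,.028],down(yd)),ik([*loc(TR,TA,-.02,0),.034],down(TA+yd-4)))
for sg in(1,-1):
  for a in(20,30,35,45):
    R0=lean(BH,-a,sg);g=np.array([*loc(B,BH,.008,0),.029])
    for hd in(-17,0):
      R1=lean(hd,90-a,sg);g1=np.array([.475,-.0176,.08])
      print(sg,a,hd,ik(g-R0[:,2]*.006,R0),ik(g1-R1[:,2]*.006,R1))
for yd in(0,90,-90,180):
  print("top",yd,ik([.475,-.0176,.09],down(yd)),ik([*loc(CR,CA,0,-.037),.093],down(yd+CA)))
E
```

```text
[0.26620156 0.61974987 0.25532222] [[-0.92, 0.39, -0.0], [0.39, 0.92, -0.0], [-0.0, -0.0, -1.0]]
tube 4.0 [-0.76, 0.55, 0.22, 2.08, -0.23, 0.53, -0.3] [-0.58, 0.7, 0.3, 1.76, -0.29, 0.72, -0.07]
tube 184.0 [-0.31, 0.57, -0.34, 2.06, 0.34, 0.57, 2.31] [-0.13, 0.71, -0.35, 1.73, 0.33, 0.76, 2.56]
1 20 -17 [0.08, 0.72, 0.5, 1.86, -0.29, 1.0, 2.0] None
1 20 0 [0.08, 0.72, 0.5, 1.86, -0.29, 1.0, 2.0] None
1 30 -17 [0.1, 0.8, 0.47, 1.75, -0.23, 1.19, 1.95] None
1 30 0 [0.1, 0.8, 0.47, 1.75, -0.23, 1.19, 1.95] None
1 35 -17 [0.11, 0.84, 0.46, 1.7, -0.21, 1.28, 1.94] None
1 35 0 [0.11, 0.84, 0.46, 1.7, -0.21, 1.28, 1.94] None
1 45 -17 [0.14, 0.93, 0.44, 1.6, -0.17, 1.46, 1.92] None
1 45 0 [0.14, 0.93, 0.44, 1.6, -0.17, 1.46, 1.92] None
-1 20 -17 [-0.18, 0.89, 0.93, 1.88, -0.63, 1.12, -0.81] None
-1 20 0 [-0.18, 0.89, 0.93, 1.88, -0.63, 1.12, -0.81] None
-1 30 -17 [-0.12, 0.94, 0.85, 1.76, -0.5, 1.27, -0.92] None
-1 30 0 [-0.12, 0.94, 0.85, 1.76, -0.5, 1.27, -0.92] None
-1 35 -17 [-0.1, 0.98, 0.83, 1.71, -0.46, 1.35, -0.94] None
-1 35 0 [-0.1, 0.98, 0.83, 1.71, -0.46, 1.35, -0.94] None
-1 45 -17 [-0.07, 1.06, 0.81, 1.61, -0.4, 1.52, -0.97] None
-1 45 0 [-0.07, 1.06, 0.81, 1.61, -0.4, 1.52, -0.97] None
top 0 [-0.42, 0.41, 0.46, 2.17, -0.3, 0.63, 0.25] [-0.14, 0.76, 0.66, 1.63, -0.55, 0.95, 0.93]
top 90 [-0.25, 0.38, 0.24, 2.16, -0.16, 0.61, 1.67] [0.09, 0.68, 0.29, 1.61, -0.24, 0.88, 2.26]
top -90 [-0.65, 0.48, 0.77, 2.18, -0.53, 0.68, -1.09] [-0.17, 0.78, 0.72, 1.63, -0.6, 0.96, -0.6]
top 180 [-0.87, 0.65, 1.11, 2.19, -0.83, 0.82, -2.36] [-0.35, 0.96, 1.1, 1.64, -0.93, 1.15, -1.93]
```

```bash
python3 - <<'E'
from h import *
ik=lambda p,R:(lambda q:None if q is None else np.round(q,2).tolist())(inverse_kinematics(np.array(p),R))
for sg in(1,-1):
  for a in(35,40,45):
    R0=lean(BH,-a,sg);g=np.array([*loc(B,BH,.012,0),.029])
    print(sg,a,ik(g-R0[:,2]*.006,R0),ik(g-R0[:,2]*.006+[0,0,.2],R0))
    for hd in(180,163,200):
      R1=lean(hd,90-a,sg);g1=np.array([*MAT,.083])
      print("   ",hd,ik(g1-R1[:,2]*.006,R1),ik(g1-R1[:,2]*.006+[0,0,.2],R1),ik(g1-R1[:,2]*.08,R1))
E
```

```text
1 35 [0.12, 0.84, 0.46, 1.69, -0.21, 1.29, 1.94] [-0.04, 0.64, 0.71, 1.6, -0.18, 1.62, 2.01]
    180 [-0.47, 0.93, 0.67, 1.72, -0.31, 1.65, -1.17] [-0.52, 0.66, 0.75, 1.64, -0.17, 1.95, -1.22] [-0.45, 0.94, 0.7, 1.55, -0.31, 1.8, -1.17]
    163 [-0.39, 0.93, 0.7, 1.73, -0.47, 1.7, -1.28] [-0.29, 0.6, 0.53, 1.64, -0.29, 1.96, -1.52] [-0.36, 0.95, 0.74, 1.57, -0.46, 1.85, -1.29]
    200 [-0.58, 0.9, 0.64, 1.75, -0.13, 1.54, -1.06] [-0.63, 0.63, 0.71, 1.67, 0.02, 1.86, -1.06] [-0.58, 0.91, 0.66, 1.58, -0.13, 1.7, -1.05]
1 40 [0.13, 0.89, 0.45, 1.64, -0.19, 1.38, 1.92] [-0.02, 0.69, 0.7, 1.56, -0.17, 1.7, 2.01]
    180 [-0.48, 0.88, 0.67, 1.76, -0.32, 1.57, -1.18] [-0.54, 0.61, 0.75, 1.66, -0.18, 1.88, -1.24] [-0.46, 0.88, 0.7, 1.6, -0.31, 1.72, -1.19]
    163 [-0.4, 0.88, 0.7, 1.77, -0.48, 1.62, -1.29] [-0.46, 0.62, 0.79, 1.67, -0.34, 1.92, -1.4] [-0.37, 0.89, 0.74, 1.61, -0.46, 1.77, -1.31]
    200 [-0.58, 0.85, 0.64, 1.79, -0.14, 1.47, -1.06] [-0.64, 0.58, 0.71, 1.69, 0.01, 1.8, -1.08] [-0.58, 0.85, 0.66, 1.63, -0.14, 1.63, -1.06]
1 45 [0.14, 0.93, 0.44, 1.58, -0.17, 1.47, 1.91] [-0.0
[... 1316 characters left out ...]
.86, 1.47] [-0.03, 0.76, 0.16, 1.59, -0.23, 1.67, 1.5]
    200 [-0.17, 0.75, 0.02, 1.76, 0.14, 1.5, 1.7] [-0.18, 0.5, 0.03, 1.66, 0.15, 1.84, 1.76] [-0.17, 0.75, -0.0, 1.6, 0.14, 1.65, 1.7]
-1 45 [-0.07, 1.06, 0.81, 1.6, -0.4, 1.53, -0.97] [-0.17, 0.87, 1.02, 1.53, -0.29, 1.81, -0.9]
    180 [-0.11, 0.72, 0.1, 1.77, -0.07, 1.44, 1.6] [-0.16, 0.47, 0.16, 1.66, -0.06, 1.8, 1.6] [-0.1, 0.71, 0.1, 1.62, -0.06, 1.6, 1.6]
    163 [-0.07, 0.72, 0.18, 1.79, -0.25, 1.44, 1.52] [-0.15, 0.47, 0.28, 1.68, -0.23, 1.79, 1.47] [-0.06, 0.71, 0.19, 1.64, -0.23, 1.59, 1.51]
    200 [-0.17, 0.7, 0.04, 1.8, 0.13, 1.41, 1.71] [-0.19, 0.45, 0.06, 1.68, 0.13, 1.77, 1.77] [-0.17, 0.69, 0.02, 1.65, 0.12, 1.57, 1.71]
```

The plan works: a 40° tilted grasp, then a half turn of the wrist, brings the bottle upright on the mat. I'll do the tube first.

```bash
python3 - <<'E'
from h import *
R=down(TH-90);P=lambda xy,z:np.array([*xy,z])
movep(P(TB,.13),R);command_gripper(.065,40)
move_l(P(TB,.027),feed=.12);command_gripper(.02,40);s=sense();print("gap",s["finger_gap"],s["gripper_force"],s["wrist_force"])
move_l(P(TB,.14),feed=.15)
R2=down(TA);G=loc(TR,TA,-.021,0)
movep(P(G,.14),R2);print("gap",sense()["finger_gap"])
move_l(P(G,.06),feed=.15);print("contact",move_l(P(G,.029),feed=.03,until_force=4),sense()["position"][2])
command_gripper(.05);sleep(.2);move_l(P(G,.14),feed=.2)
a=40;R0=lean(BH,-a,1);g=P(loc(B,BH,.012,0),.029)-R0[:,2]*.006
movep(g-R0[:,2]*.12+[0,0,.05],R0);command_gripper(.085,60)
for n in("top","scene"):
    p,d=camera(n);np.save(n+"1.npy",d);cv2.imwrite(f"pics/{n}1.png",p[:,:,::-1])
print(sense()["time_s"],sense()["joint_pos"])
x=np.hstack([cv2.imread("pics/top1.png")[110:270,140:500],cv2.imread("pics/scene1.png")[100:260+100,190:420][:160]]);cv2.imwrite("pics/m1.png",cv2.resize(cv2.imread("pics/top1.png")[110:270,140:500],(720,320)))
E
```

```text
gap 0.030822017340416757 38.99553894996643 [-0.62904072 -1.08792764  6.31876517]
gap 0.030552117435737967
contact True 0.032944838557034915
10.175 [0.3618025  0.77265796 0.07340464 1.3515676  0.03658607 1.71138713
 1.69911496]
```

View pics/scene1.png

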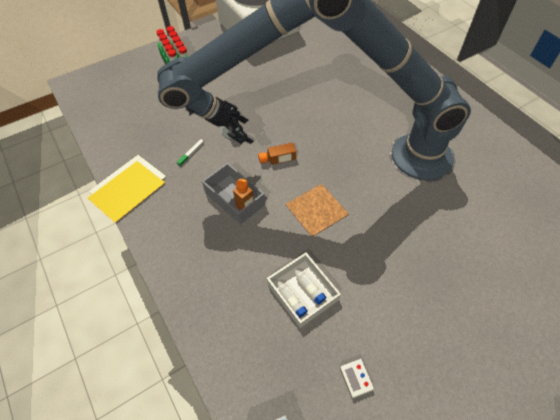

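The tube lies in the tray at scene (312,285), beside the fixed one. The gripper hangs over the bottle, clear of the flask. Now I grasp the bottle.

```bash
python3 - <<'E'
from h import *
P=lambda xy,z:np.array([*xy,z]);a=40;R0=lean(BH,-a,1);g=P(loc(B,BH,.012,0),.030)-R0[:,2]*.006
move_l(g-R0[:,2]*.1,feed=.15);f0=np.array(sense()["wrist_force"])
print("hit",move_l(g,feed=.08,until_force=10),sense()["wrist_force"]-f0)
command_gripper(.03,60);s=sense();print(s["finger_gap"],s["gripper_force"],s["wrist_force"],s["position"]-g)
move_l(g+[0,0,.17],feed=.15);print(sense()["finger_gap"])
R1=lean(180,90-a,1);g1=P(MAT,.083)-R1[:,2]*.006
movep(g1+[0,0,.15],R1);print(sense()["finger_gap"],sense()["time_s"])
p,d=camera("scene");np.save("scene2.npy",d);cv2.imwrite("pics/scene2.png",p[:,:,::-1])
E
```

```text
hit False [0.01187925 0.99799698 0.32522584]
0.04528910815422421 61.71316623687744 [ 1.23401466 -1.31266775  2.66940511] [ 0.00033203 -0.00045626  0.00040645]
0.045375551351742045
0.045239056970435114 16.3833
```

View pics/scene2.png

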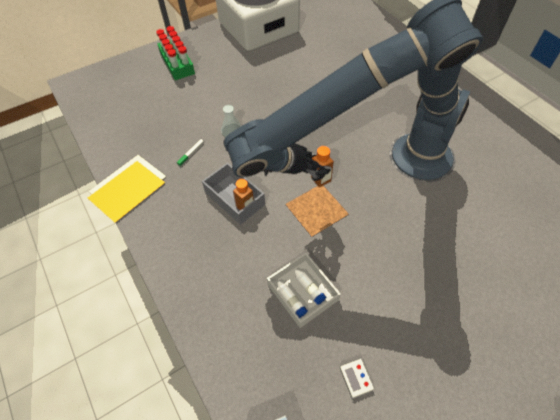

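The bottle is held upright above the mat, cap at (323,153). I'll lower it until contact and release.

```bash
python3 - <<'E'
from h import *
P=lambda xy,z:np.array([*xy,z]);a=40;R1=lean(180,90-a,1);g1=P(MAT,.083)-R1[:,2]*.006
move_l(g1+[0,0,.015],feed=.12)
print("contact",move_l(g1-[0,0,.012],feed=.02,until_force=5),sense()["position"]-g1)
command_gripper(.07);sleep(.3);p=np.array(sense()["position"])
move_l(p-R1[:,2]*.13,feed=.12)
movep(P([.52,.2],.3),down(90))
for n in("top","scene"):
    p,d=camera(n);np.save(n+"3.npy",d);cv2.imwrite(f"pics/{n}3.png",p[:,:,::-1])
    Q=cloud(n,d);h=cv2.cvtColor(p,cv2.COLOR_RGB2HSV)
    m=(np.hypot(Q[...,0]-MAT[0],Q[...,1]-MAT[1])<.09)&(Q[...,2]>.025)&(Q[...,2]<.16)
    q=Q[m]; c=q[q[:,2]>.122]
    print(n,len(c),"cap",rect(c) if len(c) else 0,c[:,2].max(),"body",rect(q[(q[:,2]<.095)]))
    b=q[(q[:,2]>.092)&(q[:,2]<.106)];print("shoulder",rect(b) if len(b)>4 else 0)
print(sense()["time_s"])
E
```

```text
contact True [-2.91607330e-05  8.76300899e-05  1.01503036e-03]
top 153 cap [[0.4394, -0.0177], [0.0333, 0.0333], 88.5] 0.13990087658641248 body [[0.4362, -0.0173], [0.0448, 0.0393], 88.8]
shoulder [[0.4388, -0.0173], [0.0447, 0.0446], 88.8]
scene 107 cap [[0.4429, -0.0143], [0.0353, 0.0305], 55.2] 0.1387479279969599 body [[0.4534, -0.004], [0.0349, 0.0612], 45.4]
shoulder [[0.4423, -0.0135], [0.0465, 0.0456], 1.7]
22.5167
```

```bash
python3 -c "
import cv2,numpy as np
a=cv2.resize(cv2.imread('pics/top3.png')[130:290,190:350],(400,400));b=cv2.resize(cv2.imread('pics/scene3.png')[120:280,240:400],(400,400));cv2.imwrite('pics/c3.png',np.hstack([a,b]))"
```

```text
(no output)
```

View pics/c3.png

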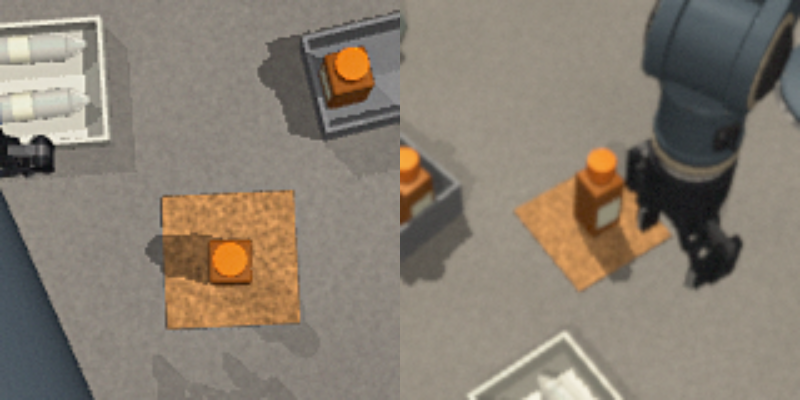

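The bottle stands upright on the mat at about (0.441, -0.016), released. Next is a top-down regrasp and the move into the crate.

```bash
python3 - <<'E'
from h import *
P=lambda xy,z:np.array([*xy,z]);C=[.441,-.016];R=down(0)
movep(P(C,.24),R);command_gripper(.08,60);f0=np.array(sense()["wrist_force"])
print("hit",move_l(P(C,.095),feed=.1,until_force=8))
command_gripper(.03,60);print(sense()["finger_gap"],sense()["position"],sense()["wrist_force"]-f0)
move_l(P(C,.24),feed=.15);print(sense()["finger_gap"])
G=loc(CR,CA,0,-.037);movep(P(G,.24),down(CA));print(sense()["finger_gap"])
move_l(P(G,.11),feed=.12)
print("contact",move_l(P(G,.088),feed=.02,until_force=5),sense()["position"])
command_gripper(.065);sleep(.3);move_l(P(G,.26),feed=.15)
movep(P([.5,0.05],.35),down(0))
for n in("top","scene"):
    p,d=camera(n);cv2.imwrite(f"pics/{n}4.png",p[:,:,::-1]);Q=cloud(n,d)
    for k,o,r,z in(("cap",G,.07,.122),("tube",loc(TR,TA,-.021,0),.07,.012)):
        m=(np.hypot(Q[...,0]-o[0],Q[...,1]-o[1])<r)&(Q[...,2]>z)&(Q[...,2]<.16)
        t=np.radians(-TA);L=Q-[*TR,0];lx=np.cos(t)*L[...,0]-np.sin(t)*L[...,1]
        ly=np.sin(t)*L[...,0]+np.cos(t)*L[...,1]
        if k=="tube": m&=(lx>-.055)&(lx<.022)&(abs(ly)<.068)
        q=Q[m];print(n,k,len(q),rect(q) if len(q)>4 else 0,q[:,2].max() if len(q) else 0)
print(G,sense()["time_s"])
a=cv2.resize(cv2.imread('pics/top4.png')[110:230,150:400],(800,384));b=cv2.imread('pics/scene4.png')[140:340,180:380]
cv2.imwrite('pics/c4.png',np.hstack([cv2.resize(a,(500,240)),cv2.resize(b,(240,240))]))
E
```

```text
hit False
0.04561430795218901 [ 0.44079226 -0.01596714  0.09549137] [-1.12787817  0.44173835  3.94335104]
0.04528117557403289
0.044958370358022
contact True [ 0.66079537 -0.23590665  0.09661733]
top cap 155 [[0.6595, -0.2372], [0.0336, 0.0339], 63.0] 0.1409589896917356
top tube 246 [[0.6163, 0.2245], [0.047, 0.06], 3.6] 0.04461873706556263
scene cap 105 [[0.6623, -0.2357], [0.0355, 0.0339], 80.4] 0.13886778028204794
scene tube 430 [[0.6282, 0.1988], [0.0351, 0.1185], 6.9] 0.04359181475459839
[ 0.66088212 -0.23595069] 33.3583
```

View pics/c4.png

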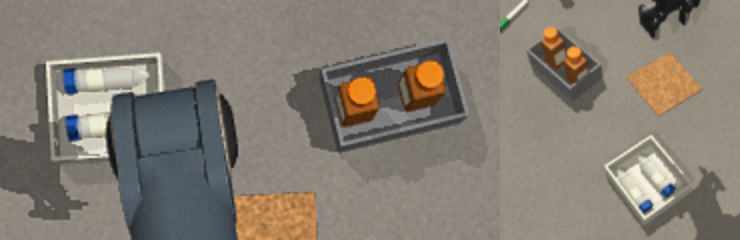

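The bottle stands upright in the crate, at crop position (424,80). The tube lies wholly inside the tray and the arm is clear, so I'm handing in.

```bash
python3 -c "
from rig import *
print(finish_job())"
```

```text
the job is handed in; nothing more can be done
None
```

The job is handed in (the call returned no verdict): the bottle was stood on the mat, let go, then placed upright in the crate; the tube lies inside the tray, and no move went near the flask, timer or marker.

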